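# Shingle enamel samples and latch the keeper bar

## Robot

A 7-joint arm with a two-finger parallel gripper is mounted at the origin on the work surface. World frame = base frame: x ahead of the robot, y to its left, z up, the work surface at z = 0. Lengths are in m, angles in rad, forces in N, time in s.
With the tool pointing down it reaches from about 0.425 to 1.025 m from the base axis. Payload 9.4 kg.
Tool frame: the origin (TCP) lies midway between the tips of the shut fingers; the grasp point (between the pads) lies env.grip_depth behind it (env.grip_depth is the distance from the TCP to the grasp point, in m); z points along the fingers, y is the line along which they close (so a half turn about z gives the same grasp; the last joint's range is limited). The gripper opens to 85 mm and grips with 20 to 120 N. Pads are 22 mm wide; open, the fingers measure 114 mm over their backs; the gripper's body (76 mm by 85 mm) begins 54 mm behind the grasp point. The pads swing forward as they close: fully open they stand 13 mm farther back than shut.
Start: joints at [-1.19, 0.599, -0.003, 1.599, 0.002, 0.943, -0.08], TCP at [0.32, 0.65, 0.21] pointing down, gripper open.
Joint ranges: [-2.57, 2.57], [-0.35, 1.97], [-1.29, 1.29], [0.11, 2.56], [-1.05, 4.19], [0.11, 1.86], [-2.63, 2.63]. Speed limits (rad/s): [2.22, 2.22, 3.01, 3.01, 3.14, 3.14, 3.14].

## Interface

Orientations are given as a 3x3 rotation matrix whose columns are the frame's x, y, z axes.
In Python, from cell import env gives the robot as it stands.
- The arm moves only by the tool arm_command, never from a script. Its argument "plan" is a list of rows, each a list of 3 entries, a list of its own where there are three numbers: the closure, from -1 (fully open) to 1 (shut), so that 0 is half open, then the shift along the world's x, y, z in mm, then the turn about the world's z in rad. In form: [[gripper, [dx, dy, dz], turn], ...]. A call has 1 to 10 rows; each row is the pose to reach, as a shift and turn from the pose commanded when the call began; what a row does not reach only later rows make up. A row lasts 1/12 s, in which the tool goes at most 41.7 mm and 7.16 degrees, less where a joint would pass 70% of its speed; a pose out of reach is approached as far as the arm can. A call with a gripper value outside its range is refused whole. The fingers move at their own pace and stop on an object; "squeeze" is the grip in N (left out, the last holds). Time passes only in rows, so rows that repeat a pose let the fingers close. It gives the time, the measured TCP pose, the force, the opening and the grip force at its end, in the units of the state.
- env.read_state(): the state, without advancing time (a new reading comes with each control period).
- env.get_image(name): name is "scene" or "top" or "wrist"; returns the picture (384x512x3 uint8, red, green, blue); there is no depth.
- env.camera_model(name): a dict with "fx", "fy", "cx", "cy" (pixels), "origin" and "attitude" of the camera in the world. Camera axes: x right, y down, z forward; pixel columns grow to the right and rows downward; lengths in m; the calibration is good to about 2 mm. A picture is of the moment at which its call begins: read the wrist's pose just before it. camera_model takes no time and is no camera call; for the wrist camera it gives the pose at the moment of the call.
- env.sign_off(): hands the job in; it is judged then, once.
Trained networks look in the newest picture that a camera, given by its name, has taken for a name from the list of things; names that differ only in an ending like _2 or _b are one class to them, and where a whole thing is asked for, a point or a joint stands for the part that bears it (a point fixed in the world has none). Each returns a list of dicts, best first, with "confidence" (0 to 1); they miss things now and then, are a little off and sometimes report something else, mostly with a low value. They report only what shows in the picture. A call takes as long as a camera call. They do not tell look-alikes from the thing itself.
- env.look_for(camera, thing): "extent" ([left, top, right, bottom] in pixels, round what is visible of it).
- env.silhouettes(camera, thing): "pixels" (384x512 bool, what is visible of it) and "extent" ([left, top, right, bottom] in pixels, round what is visible of it).
- env.place_of(camera, thing): "location" ([column, row] in pixels: a listed point, or the origin of a listed thing).
The state is a dict: "t": time; "joint_positions": joint angles; "qvel": joint speeds; "effort": joint torques, N m; "tool_pos": TCP position; "tool_rot": TCP orientation; "force": force on the tool from outside, world axes, zero at the start; "wrist_torque": the same for the moment, N m; "gripper_width": finger opening in m; "grasp_force": force on a finger pad.
Only numpy, scipy, OpenCV 4.12 (cv2) and the standard library are available. Lean on these libraries where they do the work, as an engineer would, in place of code of your own. Each camera call takes 0.05 s, during which the arm holds its last target. There are 200 camera calls.

## Task

Continue the overlapping row of enamel sample tiles in the wooden tray: lay the blue tile on the white one and then the amber tile on the blue one, enamel up and in line along the middle of the tray, each with its hinge-side edge down on the tray floor and its other end overlapping the tile before it by about a third of its length. Then swing the keeper bar shut over them until it is home behind its spring ball, leaving the white tile in its place at the end stop and the other things on the bench where they are.

Things in the scene. Friction and masses are not known exactly. Their poses are not given: they have to be found in the camera images.
- tray: fixed wooden tray, 250 (its x) x 130 (its y) mm; origin at the centre of its underside on the bench, x along it from hinge end to catch end, z up. Floor 10 mm above the bench; rims 6 mm high above the floor along both long edges, inner faces at y = +-59 mm. A dark end stop 8 mm above the floor crosses the catch end, inner face at x = 90 mm
- white_tile: enamelled copper sample tile, white enamel on top, 50 (its x) x 40 (its y) x 6 mm thick, plain rectangle, the same either way round; origin at the centre of its underside, z up out of the enamel face; about 70 g. Already lying flat in the tray near the end stop, on the middle line (centre near tray x = 63 mm), its long side along the tray
- blue_tile: enamelled copper sample tile, blue enamel on top, 50 (its x) x 40 (its y) x 6 mm thick, plain rectangle, the same either way round; origin at the centre of its underside, z up out of the enamel face; about 70 g. Starts flat on the bench right of the tray. Laid right, its centre is 33 mm (25 to 42) from the white tile's centre towards the hinge, and it leans about 0.18 rad, catch-side end up
- amber_tile: enamelled copper sample tile, amber (orange-yellow) enamel on top, 50 (its x) x 40 (its y) x 6 mm thick, plain rectangle, the same either way round; origin at the centre of its underside, z up out of the enamel face; about 70 g. Starts flat on the bench right of the tray. Laid right, its centre is 33 mm (25 to 42) from the blue tile's centre towards the hinge, leaning as the blue one does
- keeper (a joint): keeper bar: level 10 mm steel rod, 222 mm long, axis 38 mm above the bench. 0 = shut along the tray's middle line over the tiles; grows (rad) as it opens towards the tray's +y side; starts 0.95 to 1.35. Stays where left (0.3 N at the knob moves it). At 0.07 it meets the spring ball, at 0.036 rides over its crest (about 4 N at the knob), then snaps to 0; short of that it is pushed back
- catch (a point): the steel catch at the tray's +x end, where the shut bar's free end lies: a 20 x 26 mm block 28 mm above the bench with a 12 mm brass spring ball, and on its -y side an upright stop plate 52 mm above the bench; this point is on the shut bar's axis, 38 mm above the bench
- keeper_knob (a point): middle of the red upright knob on the keeper bar, 165 mm from the hinge axis: a cylinder 16 mm in diameter standing from 38 to 78 mm above the bench (the rod's top is at 43 mm); this point is 58 mm above the bench
- keeper_hinge (a point): point on the keeper bar's upright hinge axis, 100 mm from the tray's centre towards its -x end, 38 mm above the bench; brass post and hub 22 mm in diameter, 48 mm high
- hammer: small hammer lying at the far right of the bench; leave it alone
- jar: small green glass jar with brass lid, 56 mm in diameter, 70 mm high, on the left; leave it alone
- bangle: plain steel bangle lying flat, 68 mm across, 12 mm high, at the far left; leave it alone
- bench_block: square steel bench block, 60 x 60 x 20 mm, near the robot; leave it alone
There are look-alikes about, which are no part of the job. What is shaped like the amber_tile but red is not meant.

How it is judged:
On the way, in this order (a step that is already met when the one before it is completed fails the run):
1. the blue tile is let go, leaning on the white one, overlapping it (x of white_tile in the frame of tray between 0.054 and 0.07 m and y of white_tile in the frame of tray between -0.012 and 0.012 m and angle between white_tile's own z axis and vertical below 0.06 rad and horizontal distance between blue_tile and white_tile between 0.025 and 0.042 m and y of blue_tile in the frame of tray between -0.012 and 0.012 m and angle between blue_tile's own z axis and vertical between 0.09 and 0.32 rad and angle between the y axis of blue_tile and the y axis of tray, either way round below 0.2 rad and linear speed of blue_tile below 0.02 m/s and contact force between the fingers and blue_tile below 0.1 N and x of blue_tile in the frame of tray below 0.045 m), for 0.2 s.
2. the amber tile is let go, leaning on the blue one, overlapping it (all of step 1 and horizontal distance between amber_tile and blue_tile between 0.025 and 0.042 m and y of amber_tile in the frame of tray between -0.012 and 0.012 m and angle between amber_tile's own z axis and vertical between 0.09 and 0.32 rad and angle between the y axis of amber_tile and the y axis of tray, either way round below 0.2 rad and linear speed of amber_tile below 0.02 m/s and contact force between the fingers and amber_tile below 0.1 N and x of amber_tile in the frame of tray below 0.018 m), for 0.2 s.
3. the keeper bar is shut in its catch (value of joint keeper below 0.02 rad), for 0.2 s.
At the end, for the whole second after the job is handed in: Bar shut (under 0.02 rad), at rest. White tile flat at tray x 54-70 mm; blue centre 25-42 mm from white, amber 25-42 mm from blue, towards the hinge; both lean 0.09-0.32 rad, turned under 0.2 rad; all within 12 mm of the middle line, released and still (all of step 2 and value of joint keeper below 0.02 rad and velocity of joint keeper below 0.05 rad/s); the robot touches nothing.
It fails at once if the hammer is moved by more than 30 mm (distance of hammer from where it was at the start of the episode above 0.03 m).
It fails at once if the jar is moved by more than 30 mm (distance of jar from where it was at the start of the episode above 0.03 m).
It fails at once if the bangle is moved by more than 30 mm (distance of bangle from where it was at the start of the episode above 0.03 m).
It fails at once if the bench block is moved by more than 30 mm (distance of bench_block from where it was at the start of the episode above 0.03 m).
It also fails if it takes over 59 s, if anything falls off the work surface, if the arm or the gripper's body presses on something with over 40 N, if the wrist force passes 120 N, or if a joint passes its speed limit or range.

## Working session

There is one attempt and no reset: what is moved stays moved. The work goes in short steps, Python scripts to look and compute and a tool call to move; the robot and the scene stay as the last step left them, time stands still between calls to the robot, and variables do not carry over. Pictures are saved under pics/ and viewed, at most 10 in all, crops included, and the job is handed in when it is done.

Besides the shell and the picture viewer there is one more tool, called after ">>>" by a JSON object that holds its "op" and its "data". arm_command: Moves the arm, as the interface text tells. Its arguments: {"type":"object","properties":{"plan":{"type":"array","items":{"type":"array"}},"squeeze":{"type":"number"}},"required":["plan"]}

```bash
ls; mkdir -p pics
cat > h.py <<'E'
from cell import env
import numpy as np, cv2
def ray(cam,px,z):
    m=env.camera_model(cam); R=np.array(m["attitude"]); o=np.array(m["origin"])
    d=R@np.array([(px[0]-m["cx"])/m["fx"],(px[1]-m["cy"])/m["fy"],1.])
    return o+d*(z-o[2])/d[2]
def proj(cam,p):
    m=env.camera_model(cam); R=np.array(m["attitude"]); q=R.T@(np.array(p)-np.array(m["origin"]))
    return np.array([m["fx"]*q[0]/q[2]+m["cx"],m["fy"]*q[1]/q[2]+m["cy"]])
def rect(cam,mask,z):
    c=max(cv2.findContours(mask.astype('uint8'),cv2.RETR_EXTERNAL,cv2.CHAIN_APPROX_NONE)[0],key=cv2.contourArea)
    P=np.array([ray(cam,p[0]+0.0,z)[:2] for p in c])*1000
    (cx,cy),(w,h),a=cv2.minAreaRect(P.astype('float32'))
    if w<h: w,h,a=h,w,a+90
    return np.round([cx,cy,w,h,(a+90)%180-90],1)
E
cat > a.py <<'E'
from h import *
np.set_printoptions(precision=4,suppress=True)
print(env.grip_depth,env.read_state()["tool_pos"],env.read_state()["tool_rot"])
ims=[]
for c in ["scene","top"]:
    im=env.get_image(c); cv2.imwrite(f"pics/{c}0.png",im[:,:,::-1]); m=env.camera_model(c); print(c,m["origin"],np.array(m["attitude"])[:,2],m["fx"])
for n,z in [("white_tile",.016),("blue_tile",.006),("amber_tile",.006)]:
    for d in env.silhouettes("top",n): 
        print(n,round(d["confidence"],2),np.round(d["extent"]),rect("top",d["pixels"],z), env.get_image("top")[d["pixels"]].mean(0) if 0 else "")
for n,z in [("tray",0),("catch",.038),("keeper_knob",.058),("keeper_hinge",.038)]:
    for d in env.place_of("top",n): print(n,round(d["confidence"],2),np.round(d["location"]),ray("top",d["location"],z))
E
python3 a.py
```

```text
pics
0.0187 [0.3202 0.6499 0.2093] [[-0.897   0.4419 -0.0006]
 [ 0.4419  0.897  -0.0015]
 [-0.0002 -0.0016 -1.    ]]
scene [0.944  0.7507 0.9841] [-0.3198 -0.5926 -0.7393] 442.9116537822704
top [0.293  0.0088 1.32  ] [ 0.1982 -0.0151 -0.98  ] 437.68626305037765
white_tile 0.56 [218. 174. 236. 191.] [600.1  60.3  50.9  40.8 -13.7] 
blue_tile 0.65 [299. 219. 316. 233.] [ 464.  -171.9   50.6   39.2   12. ] 
amber_tile 0.77 [391. 223. 410. 237.] [ 442.4 -459.4   53.1   42.5   89.3] 
amber_tile 0.59 [370. 245. 386. 261.] [ 378.6 -386.8   48.3   38.7   89.3] 
amber_tile 0.5 [362. 181. 381. 195.] [ 577.2 -379.1   49.6   40.9  -15.1] 
amber_tile 0.22 [157. 160. 250. 247.] [556.  145.1 273.6 252.   76.6] 
tray 0.66 [224. 200.] [0.5428 0.0753 0.    ]
catch 0.73 [232. 164.] [0.6466 0.0478 0.038 ]
keeper_knob 0.68 [172. 195.] [0.5467 0.223  0.058 ]
keeper_hinge 0.74 [217. 231.] [0.4423 0.0919 0.038 ]
```

```bash
python3 -c "
import cv2
i=cv2.imread('pics/top0.png');cv2.imwrite('pics/top0c.png',cv2.resize(i[140:275,140:440],(800,360),interpolation=2))"
```

```text
(no output)
```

View pics/top0c.png

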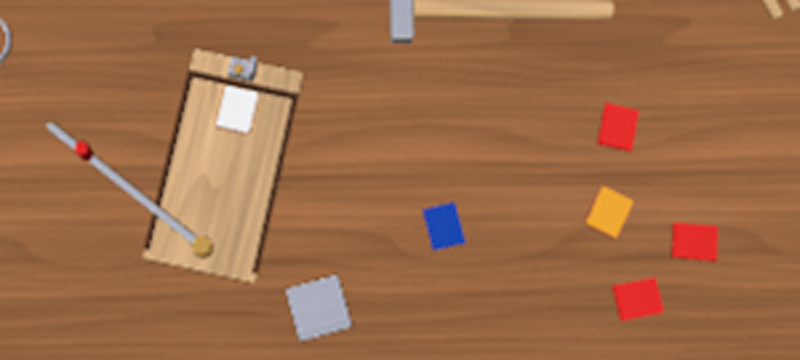

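View pics/scene0.png

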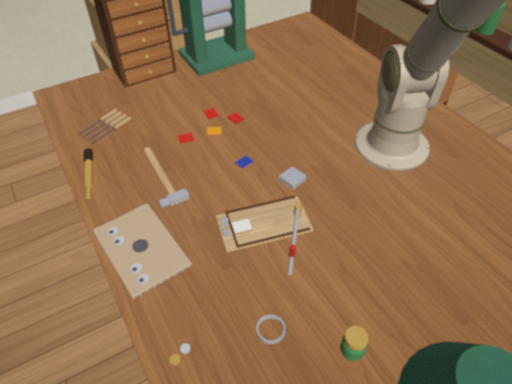

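The top view shows the tray at crop (225,165) with the white tile at (238,110), the blue tile at (444,226) and the only orange-yellow tile at (610,212). The other three similar tiles are red, and the network's "amber" hits were all red ones. I'll find the tiles by colour instead.

```bash
cat >> h.py <<'E'
RNG={"blue":((100,120,60),(130,255,255)),"amber":((14,150,170),(26,255,255)),"white":((0,0,200),(180,40,255))}
def tile(cam,im,col,z,near,r=70):
    hsv=cv2.cvtColor(im,cv2.COLOR_RGB2HSV); m=cv2.inRange(hsv,*RNG[col])
    n,l,s,c=cv2.connectedComponentsWithStats(m)
    out=[]
    for k in range(1,n):
        if s[k,4]<60: continue
        p=ray(cam,c[k],z)[:2]*1000
        if np.hypot(*(p-near))<r: out.append((np.round(p,1),rect(cam,l==k,z),s[k,4]))
    return out
E
cat > b.py <<'E'
from h import *
im=env.get_image("top")
print("blue",tile("top",im,"blue",.006,(464,-172)))
print("amber",tile("top",im,"amber",.006,ray("top",(369,219.5),0)[:2]*1000))
print("white",tile("top",im,"white",.016,(600,60)))
for d in env.silhouettes("top","tray"): print("tray",d["confidence"],rect("top",d["pixels"],.01))
for d in env.silhouettes("top","bench_block"): print("block",d["confidence"],rect("top",d["pixels"],.02))
m=env.camera_model("wrist"); s=env.read_state(); R=np.array(s["tool_rot"])
print("wristcam in tool", R.T@(m["origin"]-s["tool_pos"]), (R.T@m["attitude"]).round(3), m["fx"],m["cx"],m["cy"])
E
python3 b.py
```

```text
blue [(array([ 462.7, -173.7]), array([ 462.7, -173.7,   46. ,   36.2,   12. ]), np.int32(182))]
amber [(array([ 477.2, -364.1]), array([ 476.6, -363.9,   50.4,   41.5,  -28.1]), np.int32(222))]
white [(array([599.5,  59.6]), array([599.7,  59.7,  48.7,  38. , -14. ]), np.int32(198))]
tray 0.83 [554.2 142.5 271.4 250.9  76.1]
block 0.71 [ 476.4 -357.6   48.5   38.4  -29.4]
block 0.7 [372.9 -29.4  58.8  58.1  14.7]
wristcam in tool [ 0.08151869 -0.00133759 -0.16289219] [[ 0.    -0.949 -0.316]
 [ 1.     0.    -0.   ]
 [ 0.001 -0.316  0.949]] 334.1986680706287 249.2516380428017 188.90090643543516
```

>>> {"op": "arm_command", "data": {"plan": [[-0.2, [7, -41, 0], -0.12], [-0.2, [14, -82, 0], -0.24], [-0.2, [21, -123, 0], -0.37], [-0.2, [29, -165, 0], -0.49], [-0.2, [36, -206, 0], -0.62], [-0.2, [43, -247, 0], -0.74], [-0.2, [50, -288, 0], -0.86], [-0.2, [57, -330, 0], -0.99], [-0.2, [64, -371, 0], -1.11], [-0.2, [72, -412, 0], -1.24]], "squeeze": 30}}

```text
t: 1.43
tool_pos: [0.392, 0.2383, 0.2105]
tool_rot: [[0.128, 0.992, 0.0], [0.992, -0.128, 0.001], [0.001, 0.0, -1.0]]
force: [1.1, 1.3, -0.9]
gripper_width: 0.0512
grasp_force: 0.0
```

>>> {"op": "arm_command", "data": {"plan": [[-0.2, [7, -41, 0], -0.12], [-0.2, [14, -82, 0], -0.24], [-0.2, [21, -123, 0], -0.37], [-0.2, [29, -165, 0], -0.49], [-0.2, [36, -206, 0], -0.62], [-0.2, [43, -247, -10], -0.74], [-0.2, [50, -288, -30], -0.86], [-0.2, [57, -330, -50], -0.99], [-0.2, [64, -371, -70], -1.11], [-0.2, [71, -412, -80], -1.24]]}}

```text
t: 2.27
tool_pos: [0.4602, -0.157, 0.1339]
tool_rot: [[0.978, 0.207, -0.001], [0.207, -0.978, 0.0], [-0.0, -0.001, -1.0]]
force: [0.8, 0.3, 0.1]
gripper_width: 0.0513
grasp_force: 0.0
```

>>> {"op": "arm_command", "data": {"plan": [[-0.2, [0, 0, 0], 0], [-0.2, [0, 0, 0], 0], [-0.2, [0, 0, 0], 0]]}}

```text
t: 2.52
tool_pos: [0.4601, -0.1555, 0.1351]
tool_rot: [[0.977, 0.213, -0.001], [0.213, -0.977, 0.0], [-0.001, -0.001, -1.0]]
force: [-0.1, 1.3, -0.6]
gripper_width: 0.0509
grasp_force: 0.0
```

```bash
cat > w.py <<'E'
from h import *
import sys
col,z,x,y,name=sys.argv[1],float(sys.argv[2]),float(sys.argv[3]),float(sys.argv[4]),sys.argv[5]
s=env.read_state(); im=env.get_image("wrist"); cv2.imwrite(f"pics/{name}.png",im[:,:,::-1])
R=np.array(s["tool_rot"])
print("tcp",np.round(np.array(s["tool_pos"])*1000,1),"yaw y",np.degrees(np.arctan2(R[1,1],R[0,1])))
print(tile("wrist",im,col,z,(x,y)))
E
python3 w.py blue .006 463 -174 w1
```

```text
tcp [ 460.1 -155.5  135.1] yaw y -77.72963950266067
[(array([ 464.4, -173.2]), array([ 463.7, -173.6,   46.9,   37. ,   12.4]), np.int32(2101))]
```

View pics/w1.png

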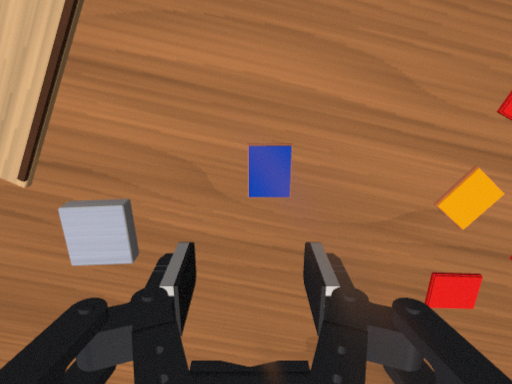

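The wrist view shows blue at (270,171), square to the fingers, and amber at (470,197). Next I lower over blue.

>>> {"op": "arm_command", "data": {"plan": [[-0.2, [4, -18, -20], 0], [-0.2, [4, -18, -60], 0], [-0.2, [4, -18, -95], 0], [-0.2, [4, -18, -115], 0], [-0.2, [4, -18, -123], 0], [-0.2, [4, -18, -127], 0], [-0.2, [4, -18, -127], 0], [-0.2, [4, -18, -127], 0]]}}

```text
t: 3.23
tool_pos: [0.465, -0.1733, 0.0093]
tool_rot: [[0.977, 0.213, 0.001], [0.213, -0.977, -0.0], [0.001, 0.001, -1.0]]
force: [-0.2, -0.8, -0.3]
gripper_width: 0.0511
grasp_force: 0.0
```

>>> {"op": "arm_command", "data": {"plan": [[-0.2, [0, 0, -2], 0], [-0.2, [0, 0, -4], 0], [-0.2, [0, 0, -4], 0]]}}

```text
t: 3.48
tool_pos: [0.4648, -0.1735, 0.0047]
tool_rot: [[0.977, 0.213, 0.001], [0.213, -0.977, -0.0], [0.001, 0.001, -1.0]]
force: [0.3, 0.1, -0.2]
gripper_width: 0.0511
grasp_force: 0.0
```

>>> {"op": "arm_command", "data": {"plan": [[-0.2, [0, 0, -2], 0], [-0.2, [0, 0, -3], 0], [0.0, [0, 0, -3], 0], [0.1, [0, 0, -3], 0], [0.3, [0, 0, -3], 0], [0.3, [0, 0, -3], 0], [0.3, [0, 0, -3], 0], [0.3, [0, 0, -3], 0]], "squeeze": 30}}

```text
t: 4.15
tool_pos: [0.4643, -0.1736, 0.0012]
tool_rot: [[0.977, 0.212, -0.0], [0.212, -0.977, 0.0], [-0.0, -0.0, -1.0]]
force: [0.1, -0.5, -0.2]
gripper_width: 0.0301
grasp_force: 0.0
```

```bash
python3 w.py blue .006 464 -174 w2
```

```text
tcp [ 464.3 -173.6    1.2] yaw y -77.755011809818
[(array([ 465.5, -174.1]), array([ 463.8, -174.3,   47.8,   37.5,   12.5]), np.int32(5603))]
```

View pics/w2.png

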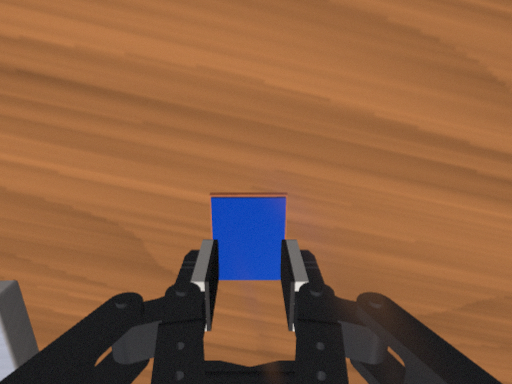

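>>> {"op": "arm_command", "data": {"plan": [[-0.1, [0, 0, 3], 0], [-0.1, [0, 0, 3], 0], [-0.1, [0, 0, 2], 0], [-0.1, [0, 0, 0], 0], [-0.1, [0, 0, -2], 0], [-0.1, [0, 0, -3], 0], [-0.1, [0, 0, -3], 0]]}}

```text
t: 4.78
tool_pos: [0.4641, -0.1736, -0.0022]
tool_rot: [[0.977, 0.212, -0.001], [0.212, -0.977, 0.0], [-0.0, -0.0, -1.0]]
force: [0.6, 0.7, -0.6]
gripper_width: 0.047
grasp_force: 0.0
```

>>> {"op": "arm_command", "data": {"plan": [[-0.1, [0, 0, -1], 0], [-0.1, [0, 0, -2], 0], [-0.1, [0, 0, -2], 0]]}}

```text
t: 5.03
tool_pos: [0.4643, -0.1736, -0.004]
tool_rot: [[0.977, 0.212, -0.0], [0.212, -0.977, 0.0], [-0.0, -0.0, -1.0]]
force: [0.4, -0.9, 0.5]
gripper_width: 0.0472
grasp_force: 0.0
```

No contact with the bench yet, so I try closing here.

>>> {"op": "arm_command", "data": {"plan": [[-0.1, [0, 0, -1], 0], [0.0, [0, 0, -1], 0], [0.1, [0, 0, -1], 0], [0.2, [0, 0, -1], 0], [0.2, [0, 0, -1], 0], [0.2, [0, 0, -1], 0]], "squeeze": 30}}

```text
t: 5.53
tool_pos: [0.4643, -0.1736, -0.0048]
tool_rot: [[0.977, 0.212, 0.0], [0.212, -0.977, -0.0], [0.0, 0.0, -1.0]]
force: [-0.5, 0.1, 0.2]
gripper_width: 0.0341
grasp_force: 0.0
```

>>> {"op": "arm_command", "data": {"plan": [[-0.1, [0, 0, 3], 0], [-0.1, [0, 0, 3], 0], [-0.1, [0, 0, 0], 0], [-0.1, [0, 0, -1], 0], [-0.1, [0, 0, -2], 0], [-0.1, [0, 0, -3], 0], [-0.1, [0, 0, -3], 0]]}}

```text
t: 6.12
tool_pos: [0.4642, -0.1736, -0.0081]
tool_rot: [[0.977, 0.212, -0.0], [0.212, -0.977, 0.0], [-0.0, -0.0, -1.0]]
force: [-0.3, 0.4, 0.7]
gripper_width: 0.047
grasp_force: 0.0
```

>>> {"op": "arm_command", "data": {"plan": [[-0.1, [0, 0, -1], 0], [-0.1, [0, 0, -2], 0], [-0.1, [0, 0, -2], 0]]}}

```text
t: 6.37
tool_pos: [0.4642, -0.1736, -0.01]
tool_rot: [[0.977, 0.212, -0.0], [0.212, -0.977, 0.0], [-0.0, -0.0, -1.0]]
force: [0.6, 0.7, -0.4]
gripper_width: 0.0466
grasp_force: 0.0
```

```bash
python3 w.py blue .006 464 -174 w3; python3 -c "
import cv2
i=cv2.imread('pics/w3.png');cv2.imwrite('pics/w3c.png',cv2.resize(i[180:380,150:350],(600,600),interpolation=2))"
```

```text
tcp [ 464.2 -173.6  -10. ] yaw y -77.75062656726647
[(array([ 465.3, -173.9]), array([ 463.9, -174.2,   47.6,   37.6,   12.4]), np.int32(6623))]
```

View pics/w3c.png

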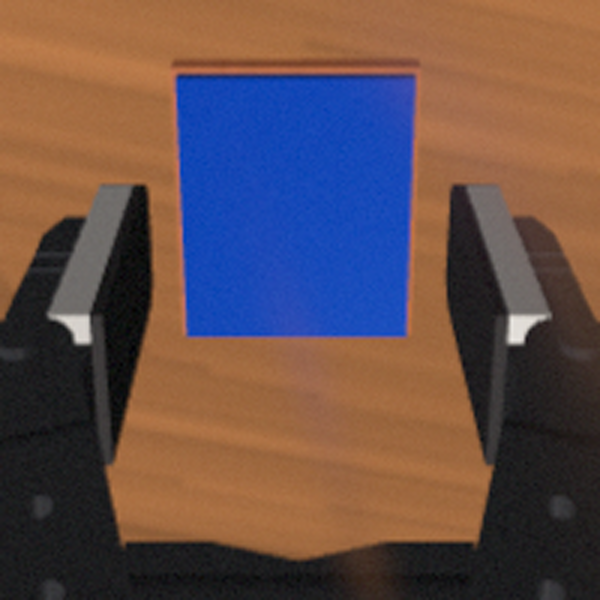

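The tips still stand about 10 mm above the tile, since part-open fingers sit well behind the TCP. I keep lowering and feel for the bench.

>>> {"op": "arm_command", "data": {"plan": [[-0.1, [0, 0, -1], 0], [-0.1, [0, 0, -2], 0], [-0.1, [0, 0, -3], 0], [-0.1, [0, 0, -4], 0], [-0.1, [0, 0, -4], 0]]}}

```text
t: 6.83
tool_pos: [0.4643, -0.1736, -0.014]
tool_rot: [[0.977, 0.212, -0.0], [0.212, -0.977, 0.0], [-0.0, -0.0, -1.0]]
force: [-0.0, -0.2, -0.5]
gripper_width: 0.047
grasp_force: 0.0
```

>>> {"op": "arm_command", "data": {"plan": [[-0.1, [0, 0, -1], 0], [-0.1, [0, 0, -2], 0], [-0.1, [0, 0, -2], 0]]}}

```text
t: 7.08
tool_pos: [0.4643, -0.1736, -0.016]
tool_rot: [[0.977, 0.212, -0.0], [0.212, -0.977, 0.0], [-0.0, -0.0, -1.0]]
force: [-0.8, 0.7, -0.7]
gripper_width: 0.0469
grasp_force: 0.0
```

>>> {"op": "arm_command", "data": {"plan": [[0.0, [0, 0, 0], 0], [0.1, [0, 0, 0], 0], [0.15, [0, 0, 0], 0], [0.15, [0, 0, 0], 0], [0.15, [0, 0, 0], 0]]}}

```text
t: 7.5
tool_pos: [0.4644, -0.1736, -0.0158]
tool_rot: [[0.977, 0.212, 0.0], [0.212, -0.977, -0.0], [-0.0, 0.0, -1.0]]
force: [0.2, -0.5, -0.5]
gripper_width: 0.0364
grasp_force: 0.0
```

```bash
python3 w.py blue .006 464 -174 w4; python3 -c "
from h import *
i=cv2.imread('pics/w4.png')[170:350,150:350]; s=env.get_image('scene')[:,:,::-1]
u,v=proj('scene',(.464,-.174,.02)).astype(int); s=s[v-50:v+40,u-50:u+50]
cv2.imwrite('pics/c4.png',np.hstack([cv2.resize(i,(400,360),interpolation=2),cv2.resize(s,(400,360),interpolation=2)]))"
```

```text
tcp [ 464.4 -173.6  -15.8] yaw y -77.74830354492437
[(array([ 465.4, -174.1]), array([ 463.9, -174.2,   47.3,   37.9,   12.2]), np.int32(6963))]
```

View pics/c4.png

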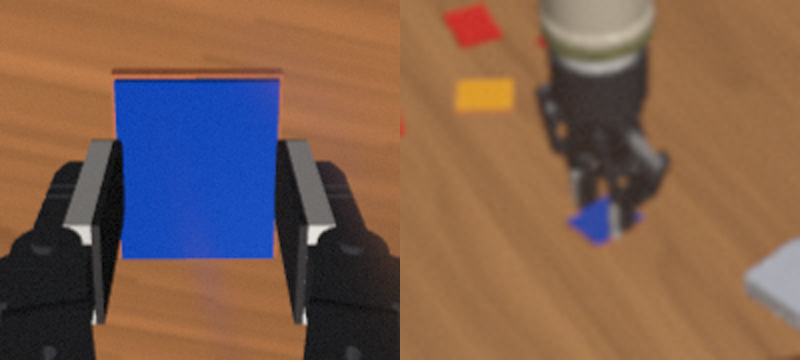

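The tips are now nearly level with the tile top. I open, go down until they touch the bench, then back off and close.

>>> {"op": "arm_command", "data": {"plan": [[-0.1, [0, 0, 1], 0], [-0.1, [0, 0, 1], 0], [-0.1, [0, 0, 0], 0], [-0.1, [0, 0, -1], 0], [-0.1, [0, 0, -2], 0], [-0.1, [0, 0, -3], 0], [-0.1, [0, 0, -4], 0], [-0.1, [0, 0, -4], 0]]}}

```text
t: 8.27
tool_pos: [0.4642, -0.1736, -0.02]
tool_rot: [[0.977, 0.212, -0.0], [0.212, -0.977, 0.0], [-0.0, -0.0, -1.0]]
force: [-0.4, -0.9, 0.5]
gripper_width: 0.0469
grasp_force: 0.0
```

>>> {"op": "arm_command", "data": {"plan": [[0.0, [0, 0, 0], 0], [0.1, [0, 0, 0], 0], [0.15, [0, 0, 0], 0], [0.15, [0, 0, 0], 0], [0.15, [0, 0, 0], 0]]}}

```text
t: 8.68
tool_pos: [0.4643, -0.1736, -0.0196]
tool_rot: [[0.977, 0.212, 0.0], [0.212, -0.977, -0.0], [0.0, 0.0, -1.0]]
force: [-0.8, 0.2, 5.2]
gripper_width: 0.0389
grasp_force: 30.0
```

>>> {"op": "arm_command", "data": {"plan": [[0.3, [0, 0, 15], 0], [0.3, [0, 0, 50], 0], [0.3, [0, 10, 85], 0], [0.3, [10, 40, 115], -0.05], [0.3, [22, 75, 130], -0.13], [0.3, [34, 110, 130], -0.21], [0.3, [46, 145, 130], -0.29], [0.3, [58, 180, 130], -0.37], [0.3, [70, 215, 130], -0.44], [0.3, [80, 245, 130], -0.44]], "squeeze": 40}}

```text
t: 9.52
tool_pos: [0.5447, 0.0747, 0.1098]
tool_rot: [[0.974, -0.226, -0.0], [-0.226, -0.974, 0.0], [-0.0, -0.0, -1.0]]
force: [0.3, -0.8, -0.7]
gripper_width: 0.0379
grasp_force: 40.5
```

>>> {"op": "arm_command", "data": {"plan": [[0.3, [0, 0, 0], 0], [0.3, [0, 0, 0], 0], [0.3, [0, 0, 0], 0]]}}

```text
t: 9.77
tool_pos: [0.5438, 0.071, 0.11]
tool_rot: [[0.975, -0.224, -0.001], [-0.224, -0.975, -0.001], [-0.0, 0.001, -1.0]]
force: [0.0, -1.0, -0.3]
gripper_width: 0.038
grasp_force: 40.5
```

```bash
python3 w.py white .016 600 60 w5; python3 w.py blue .13 545 70 w5; python3 -c "
from h import *
env.get_image('wrist'); env.get_image('top')
for c in ['wrist','top']:
  for n,z in [('catch',.038),('keeper_hinge',.038),('tray',0)]:
    for d in env.place_of(c,n)[:1]: print(c,n,d['confidence'],ray(c,d['location'],z)*1000)"
```

```text
tcp [543.8  71.  110. ] yaw y -102.92994278536177
[(array([600.5,  58. ]), array([599.7,  58.3,  47.7,  37.7, -13.8]), np.int32(3252))]
tcp [543.8  70.2 110.2] yaw y -103.02159178890533
[(array([541.7,  69.1]), array([540.2,  69.4,  49.6,  39.8, -13.1]), np.int32(7386))]
wrist catch 0.9 [645.171549    49.62976506  38.        ]
wrist keeper_hinge 0.69 [443.85273489  94.04637167  38.        ]
wrist tray 0.95 [538.93333669  73.37386541   0.        ]
top catch 0.6 [653.49601181  46.8677633   38.        ]
top keeper_hinge 0.87 [440.86287432  92.78866982  38.        ]
top tray 0.9 [538.49134822  80.46690317   0.        ]
```

View pics/w5.png

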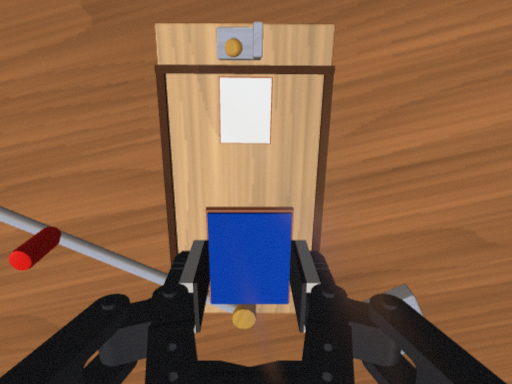

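The wrist view shows blue held level at (250,257), the white tile at (246,110) against the stop, and tray, white and blue all in line. I lower blue over white's hinge edge.

>>> {"op": "arm_command", "data": {"plan": [[0.3, [12, -2, -25], 0], [0.3, [24, -4, -60], 0], [0.3, [24, -4, -85], 0], [0.3, [24, -4, -100], 0], [0.3, [24, -4, -107], 0], [0.3, [24, -4, -110], 0], [0.3, [24, -4, -112], 0], [0.3, [24, -4, -112], 0], [0.3, [24, -4, -112], 0]]}}

```text
t: 11.02
tool_pos: [0.5688, 0.0675, -0.0009]
tool_rot: [[0.975, -0.224, 0.001], [-0.224, -0.975, 0.0], [0.001, -0.001, -1.0]]
force: [0.9, -0.3, -0.4]
gripper_width: 0.038
grasp_force: 40.5
```

>>> {"op": "arm_command", "data": {"plan": [[0.3, [-1, -1, -1], 0], [0.3, [-1, -1, -2], 0], [0.3, [-1, -1, -2], 0]]}}

```text
t: 11.27
tool_pos: [0.5674, 0.0665, -0.0035]
tool_rot: [[0.975, -0.224, 0.001], [-0.224, -0.975, 0.0], [0.0, -0.0, -1.0]]
force: [-0.8, -0.6, 0.4]
gripper_width: 0.0382
grasp_force: 40.6
```

>>> {"op": "arm_command", "data": {"plan": [[0.05, [0, 0, 0], 0], [0.0, [0, 0, 0], 0], [-0.05, [0, 0, 0], 0], [-0.15, [0, 0, 0], 0], [-0.25, [0, 0, 0], 0], [-0.25, [0, 0, 0], 0]]}}

```text
t: 11.77
tool_pos: [0.5673, 0.0664, -0.0038]
tool_rot: [[0.975, -0.224, -0.0], [-0.224, -0.975, 0.0], [-0.0, 0.0, -1.0]]
force: [0.4, -0.4, 0.6]
gripper_width: 0.0535
grasp_force: 0.0
```

>>> {"op": "arm_command", "data": {"plan": [[-0.25, [0, 0, 10], 0], [-0.25, [0, 0, 40], 0], [-0.25, [-15, 3, 80], 0], [-0.25, [-25, 6, 110], 0], [-0.25, [-25, 6, 112], 0], [-0.25, [-25, 6, 112], 0]]}}

```text
t: 12.27
tool_pos: [0.5428, 0.073, 0.1104]
tool_rot: [[0.975, -0.224, 0.003], [-0.224, -0.975, 0.001], [0.003, -0.002, -1.0]]
force: [1.0, -0.2, -0.9]
gripper_width: 0.0534
grasp_force: 0.0
```

```bash
python3 w.py white .016 600 60 w6; python3 w.py blue .020 568 66 w6
```

```text
tcp [542.8  73.  110.4] yaw y -102.92000664842877
[(array([607. ,  57.3]), array([606.6,  57.4,  37.5,  32.3,  77.1]), np.int32(2325))]
tcp [542.6  73.  109.2] yaw y -102.91338049573005
[(array([566.9,  65. ]), array([565.8,  64.9,  43.7,  37.7, -12.9]), np.int32(2760))]
```

View pics/w6.png

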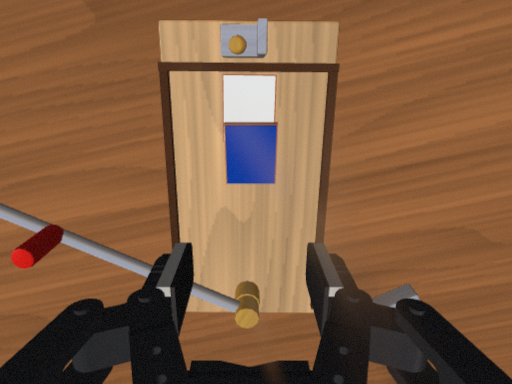

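Blue is leaning at (251,153) with about a third of its length over white, which is still in place. Now the amber tile.

>>> {"op": "arm_command", "data": {"plan": [[-0.15, [-5, -37, 5], 0], [-0.15, [-11, -75, 10], -0.05], [-0.15, [-17, -114, 10], -0.1], [-0.15, [-23, -154, 10], -0.15], [-0.15, [-29, -193, 10], -0.2], [-0.15, [-35, -232, 10], -0.24], [-0.15, [-41, -271, 10], -0.27], [-0.15, [-47, -311, 10], -0.27], [-0.15, [-53, -350, 10], -0.27], [-0.15, [-59, -389, 10], -0.27]]}}

```text
t: 13.2
tool_pos: [0.4822, -0.3186, 0.1169]
tool_rot: [[0.879, -0.476, -0.002], [-0.476, -0.879, 0.001], [-0.002, 0.0, -1.0]]
force: [0.7, 0.8, 0.1]
gripper_width: 0.0491
grasp_force: 0.0
```

>>> {"op": "arm_command", "data": {"plan": [[-0.15, [-6, -38, 0], 0], [-0.15, [-6, -45, 0], 0], [-0.15, [-6, -45, 0], 0], [-0.15, [-6, -45, 0], 0]]}}

```text
t: 13.53
tool_pos: [0.4766, -0.3615, 0.117]
tool_rot: [[0.879, -0.477, -0.002], [-0.477, -0.879, 0.001], [-0.002, -0.0, -1.0]]
force: [0.2, 0.5, -0.8]
gripper_width: 0.049
grasp_force: 0.0
```

```bash
python3 w.py amber .006 477 -364 w7
```

```text
tcp [ 476.6 -361.5  117. ] yaw y -118.51672786033654
[(array([ 478.1, -363.7]), array([ 476.9, -364.7,   48.7,   41.9,  -28.4]), np.int32(2488))]
```

>>> {"op": "arm_command", "data": {"plan": [[-0.15, [1, -3, -30], 0], [-0.15, [1, -3, -65], 0], [-0.15, [1, -3, -95], 0], [-0.15, [1, -3, -115], 0], [-0.15, [1, -3, -126], 0], [-0.15, [1, -3, -132], 0], [-0.15, [1, -3, -135], 0], [-0.15, [1, -3, -137], 0], [-0.15, [1, -3, -137], 0], [-0.15, [1, -3, -137], 0]]}}

```text
t: 14.42
tool_pos: [0.4788, -0.3648, -0.0179]
tool_rot: [[0.879, -0.476, 0.001], [-0.476, -0.879, -0.001], [0.001, 0.0, -1.0]]
force: [0.5, 0.2, 0.1]
gripper_width: 0.0491
grasp_force: 0.0
```

>>> {"op": "arm_command", "data": {"plan": [[0.0, [0, 0, 0], 0], [0.1, [0, 0, 0], 0], [0.15, [0, 0, 0], 0], [0.15, [0, 0, 0], 0], [0.15, [0, 0, 0], 0], [0.15, [0, 0, 0], 0]], "squeeze": 40}}

```text
t: 14.92
tool_pos: [0.4788, -0.3648, -0.0177]
tool_rot: [[0.879, -0.476, 0.001], [-0.476, -0.879, -0.0], [0.001, -0.0, -1.0]]
force: [-1.4, 1.7, 9.4]
gripper_width: 0.0376
grasp_force: 39.0
```

>>> {"op": "arm_command", "data": {"plan": [[0.3, [0, 0, 15], 0], [0.3, [0, 0, 50], 0], [0.3, [3, 10, 85], 0], [0.3, [6, 45, 115], 0.0], [0.3, [9, 84, 128], 0.0], [0.3, [12, 124, 128], 0.0], [0.3, [15, 163, 128], 0.05], [0.3, [18, 202, 128], 0.1], [0.3, [21, 241, 128], 0.15], [0.3, [24, 280, 128], 0.2]]}}

```text
t: 15.75
tool_pos: [0.5022, -0.0826, 0.1096]
tool_rot: [[0.957, -0.29, 0.001], [-0.29, -0.957, 0.0], [0.001, -0.001, -1.0]]
force: [1.5, -0.6, -1.2]
gripper_width: 0.0368
grasp_force: 40.2
```

>>> {"op": "arm_command", "data": {"plan": [[0.3, [3, 39, 0], 0.05], [0.3, [6, 78, 0], 0.07], [0.3, [9, 117, 0], 0.07], [0.3, [12, 150, 0], 0.07], [0.3, [12, 163, 0], 0.07], [0.3, [12, 163, 0], 0.07], [0.3, [12, 163, 0], 0.07], [0.3, [12, 163, 0], 0.07]]}}

```text
t: 16.42
tool_pos: [0.5142, 0.0773, 0.1095]
tool_rot: [[0.974, -0.225, 0.0], [-0.225, -0.974, -0.0], [0.0, 0.0, -1.0]]
force: [-0.2, -0.1, -1.2]
gripper_width: 0.0371
grasp_force: 40.3
```

```bash
python3 w.py white .016 600 60 w8; python3 w.py blue .020 568 66 w8;python3 w.py amber .136 515 78 w8
```

```text
tcp [514.2  77.3 109.5] yaw y -103.02134213701866
[(array([607.3,  56.9]), array([606.9,  56.9,  38. ,  32.6,  76.9]), np.int32(2631))]
tcp [514.3  76.9 109.5] yaw y -103.07929451460757
[(array([567.1,  64.9]), array([566.1,  65.1,  45.3,  37.9, -13.1]), np.int32(3187))]
tcp [514.4  76.8 109.5] yaw y -103.0959475456043
[(array([515.3,  75.2]), array([513.9,  75.6,  46.8,  37.2, -13.1]), np.int32(7105))]
```

View pics/w8.png

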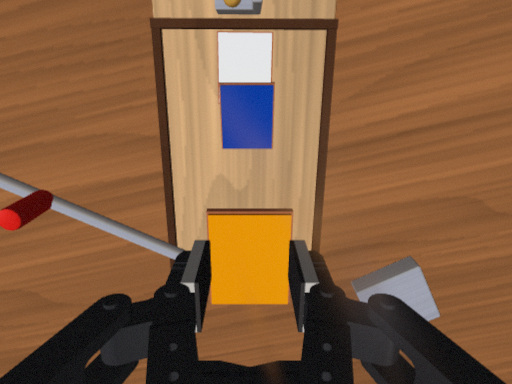

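Amber is held level at (250,255), and blue is in line at (247,116), about 33 mm from white. I lower amber over blue.

>>> {"op": "arm_command", "data": {"plan": [[0.3, [10, -1, -25], 0], [0.3, [20, -2, -60], 0], [0.3, [20, -2, -85], 0], [0.3, [20, -2, -97], 0], [0.3, [20, -2, -103], 0], [0.3, [20, -2, -106], 0], [0.3, [20, -2, -108], 0], [0.3, [20, -2, -108], 0], [0.3, [20, -2, -108], 0]]}}

```text
t: 17.32
tool_pos: [0.5348, 0.0764, 0.002]
tool_rot: [[0.975, -0.224, 0.001], [-0.224, -0.975, 0.0], [0.001, -0.001, -1.0]]
force: [0.1, 0.5, -0.6]
gripper_width: 0.0368
grasp_force: 40.4
```

>>> {"op": "arm_command", "data": {"plan": [[0.3, [0, -2, 0], 0], [0.3, [0, -2, 0], 0], [0.3, [0, -2, 0], 0]]}}

```text
t: 17.57
tool_pos: [0.5345, 0.0744, 0.0016]
tool_rot: [[0.975, -0.224, 0.001], [-0.224, -0.975, 0.0], [0.001, -0.0, -1.0]]
force: [-0.2, 0.2, -1.7]
gripper_width: 0.0371
grasp_force: 40.4
```

>>> {"op": "arm_command", "data": {"plan": [[0.05, [0, 0, 0], 0], [0.0, [0, 0, 0], 0], [-0.05, [0, 0, 0], 0], [-0.15, [0, 0, 0], 0], [-0.25, [0, 0, 0], 0], [-0.25, [0, 0, 0], 0]]}}

```text
t: 18.07
tool_pos: [0.5343, 0.0744, 0.0012]
tool_rot: [[0.975, -0.224, -0.0], [-0.224, -0.975, 0.0], [-0.0, 0.0, -1.0]]
force: [-0.5, 0.4, -0.4]
gripper_width: 0.0537
grasp_force: 0.0
```

>>> {"op": "arm_command", "data": {"plan": [[-0.25, [0, 0, 10], 0], [-0.25, [0, 0, 40], 0], [-0.25, [-10, 2, 75], 0], [-0.25, [-20, 4, 107], 0], [-0.25, [-20, 4, 107], 0], [-0.25, [-20, 4, 107], 0]]}}

```text
t: 18.57
tool_pos: [0.5147, 0.0791, 0.1095]
tool_rot: [[0.975, -0.223, 0.002], [-0.223, -0.975, 0.001], [0.002, -0.002, -1.0]]
force: [-0.5, -0.3, 0.2]
gripper_width: 0.0533
grasp_force: 0.0
```

```bash
python3 w.py white .016 600 60 w9; python3 w.py blue .020 568 66 w9;python3 w.py amber .020 535 73 w9; python3 -c "
from h import *
env.get_image('wrist'); env.get_image('top')
for c in ['wrist','top']:
  for n,z in [('catch',.038),('keeper_hinge',.038),('keeper_knob',.058)]:
    for d in env.place_of(c,n)[:1]: print(c,n,d['confidence'],ray(c,d['location'],z)*1000)"
```

```text
tcp [514.7  79.1 109.5] yaw y -102.9069093154634
[(array([606.9,  57.2]), array([606.3,  57.3,  37.6,  32.6,  75.9]), np.int32(2602))]
tcp [514.5  79.  108.5] yaw y -102.90564755745885
[(array([572.8,  63.3]), array([572. ,  63.6,  37.7,  32.1,  77.1]), np.int32(2325))]
tcp [514.3  78.8 107.9] yaw y -102.91937935389466
[(array([532.5,  73.1]), array([531.5,  73.3,  45.1,  38.3, -12.9]), np.int32(2871))]
wrist keeper_hinge 0.6 [439.12029613  97.35409529  38.        ]
wrist keeper_knob 0.55 [543.27296389 224.97931656  58.        ]
top catch 0.7 [650.70735606  50.5169642   38.        ]
top keeper_hinge 0.76 [447.99546121  97.79200318  38.        ]
top keeper_knob 0.5 [529.79096523  77.31657882  58.        ]
```

View pics/w9.png

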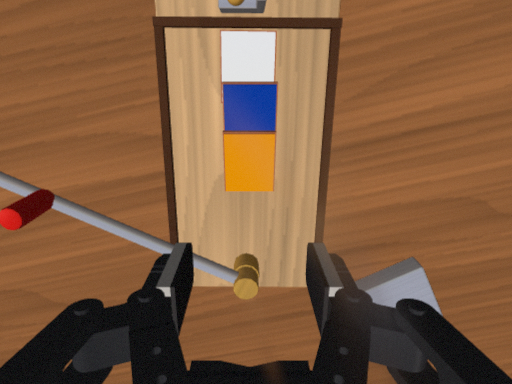

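Amber leans on blue at (249,162), about 34 mm from it and in line. Next I set the open fingers astride the knob, as a loose cage along the bar.

>>> {"op": "arm_command", "data": {"plan": [[-0.25, [0, 15, 10], 0.12], [-0.25, [3, 35, 20], 0.24], [-0.25, [7, 55, 20], 0.37], [-0.25, [11, 75, 20], 0.49], [-0.25, [16, 95, 20], 0.62], [-0.25, [22, 115, 20], 0.74], [-0.25, [27, 130, 20], 0.86], [-0.25, [31, 144, 20], 0.99], [-0.25, [31, 144, 20], 1.11], [-0.25, [31, 144, 20], 1.12]]}}

```text
t: 19.95
tool_pos: [0.5454, 0.2231, 0.1281]
tool_rot: [[0.621, 0.784, 0.0], [0.784, -0.621, 0.0], [0.0, -0.0, -1.0]]
force: [0.1, -0.3, -0.2]
gripper_width: 0.0533
grasp_force: 0.0
```

>>> {"op": "arm_command", "data": {"plan": [[-0.25, [0, 0, 0], 0], [-0.25, [0, 0, 0], 0]]}}

```text
t: 20.12
tool_pos: [0.5452, 0.2216, 0.1281]
tool_rot: [[0.63, 0.776, -0.0], [0.776, -0.63, -0.0], [-0.0, -0.0, -1.0]]
force: [-0.3, 0.0, -0.3]
gripper_width: 0.053
grasp_force: 0.0
```

```bash
python3 -c "
from h import *
s=env.read_state(); im=env.get_image('wrist'); print(s['tool_pos'],s['tool_rot'][:,0])
hsv=cv2.cvtColor(im,cv2.COLOR_RGB2HSV); m=cv2.inRange(hsv,(0,150,60),(8,255,255))|cv2.inRange(hsv,(172,150,60),(180,255,255))
n,l,st,c=cv2.connectedComponentsWithStats(m)
for k in range(1,n):
  if st[k,4]>60: print(st[k],c[k],ray('wrist',c[k],.06)*1000)
for d in env.place_of('wrist','keeper_knob')[:2]: print(d['confidence'],d['location'],ray('wrist',d['location'],.058)*1000)
print(proj('wrist',(.545,.223,.058)))"
```

```text
[0.54519529 0.22156147 0.12811915] [ 6.30343076e-01  7.76316550e-01 -4.69547545e-04]
[232 173  24  34 658] [243.70516717 189.89209726] [543.47031256 225.62519559  60.        ]
0.97 [241.6, 188.7] [542.41298923 226.93018836  58.        ]
[247.70278696 190.53775838]
```

>>> {"op": "arm_command", "data": {"plan": [[-0.25, [-2, 4, -25], 0], [-0.25, [-2, 4, -55], 0], [-0.25, [-2, 4, -80], 0], [-0.25, [-2, 4, -93], 0], [-0.25, [-2, 4, -99], 0], [0.0, [-2, 4, -99], 0], [0.2, [-2, 4, -99], 0], [0.4, [-2, 4, -99], 0], [0.4, [-2, 4, -99], 0]], "squeeze": 20}}

```text
t: 20.97
tool_pos: [0.5439, 0.2266, 0.0303]
tool_rot: [[0.627, 0.779, 0.002], [0.779, -0.627, 0.001], [0.002, 0.001, -1.0]]
force: [-0.1, 0.6, 0.6]
gripper_width: 0.0259
grasp_force: 0.0
```

```bash
python3 -c "
import numpy as np
H=np.array([441.5,94.3]);p0=np.array([543.9,226.6])
f=lambda a:H+166*np.array([np.cos(np.radians(a)),np.sin(np.radians(a))])
a=np.arange(48,1,-5.)
print([(np.round(f(x)-p0).tolist(),round(np.radians(x-51.2),2)) for x in a]);q=f(a[-1])
for x in [0,-3,-6,-8,-10,-11,-12,-13,-14,-15,-16,-17]: print(x,np.round(f(x)-q,1),f(x),round(np.radians(x-a[-1]),3))"
```

```text
[([9.0, -9.0], np.float64(-0.06)), ([19.0, -19.0], np.float64(-0.14)), ([28.0, -30.0], np.float64(-0.23)), ([37.0, -42.0], np.float64(-0.32)), ([44.0, -54.0], np.float64(-0.4)), ([50.0, -67.0], np.float64(-0.49)), ([55.0, -81.0], np.float64(-0.58)), ([59.0, -95.0], np.float64(-0.67)), ([62.0, -109.0], np.float64(-0.75)), ([63.0, -124.0], np.float64(-0.84))]
0 [ 0.2 -8.7] [607.5  94.3] -0.052
-3 [  0.  -17.4] [607.27250277  85.61223126] -0.105
-6 [ -0.7 -26. ] [606.59063463  76.9482751 ] -0.157
-8 [ -1.4 -31.8] [605.88449941  71.19726524] -0.192
-10 [ -2.3 -37.5] [604.978087    65.47440251] -0.227
-11 [ -2.8 -40.4] [604.45011245  62.62570677] -0.244
-12 [ -3.4 -43.2] [603.87250172  59.78665932] -0.262
-13 [ -4. -46.] [603.24543075  56.95812498] -0.279
-14 [ -4.7 -48.8] [602.56909056  54.14096533] -0.297
-15 [ -5.4 -51.7] [601.84368716  51.33603851] -0.314
-16 [ -6.2 -54.4] [601.06944153  48.54419893] -0.332
-17 [ -7.  -57.2] [600.24658949  45.76629702] -0.349
```

>>> {"op": "arm_command", "data": {"plan": [[0.4, [9, -9, 0], -0.06], [0.4, [19, -19, 0], -0.14], [0.4, [28, -30, 0], -0.23], [0.4, [37, -42, 0], -0.32], [0.4, [44, -54, 0], -0.4], [0.4, [50, -67, 0], -0.49], [0.4, [55, -81, 0], -0.58], [0.4, [59, -95, 0], -0.67], [0.4, [62, -109, 0], -0.75], [0.4, [63, -124, 0], -0.84]]}}

```text
t: 21.8
tool_pos: [0.6072, 0.1024, 0.0302]
tool_rot: [[0.999, 0.051, 0.002], [0.051, -0.999, 0.001], [0.002, -0.001, -1.0]]
force: [-0.3, 1.8, -0.2]
gripper_width: 0.0259
grasp_force: 0.2
```

>>> {"op": "arm_command", "data": {"plan": [[0.4, [0, -9, 0], -0.05], [0.4, [0, -17, 0], -0.1], [0.4, [-1, -26, 0], -0.16], [0.4, [-1, -32, 0], -0.19], [0.4, [-2, -37, 0], -0.23], [0.4, [-3, -41, 0], -0.25], [0.4, [-3, -43, 0], -0.26], [0.4, [-4, -46, 0], -0.28], [0.4, [-5, -49, 0], -0.29], [0.4, [-5, -49, 0], -0.29]]}}

```text
t: 22.63
tool_pos: [0.6019, 0.0554, 0.0292]
tool_rot: [[0.972, -0.234, 0.001], [-0.234, -0.972, 0.003], [-0.0, -0.003, -1.0]]
force: [2.9, 8.0, 1.3]
gripper_width: 0.0256
grasp_force: 3.9
```

```bash
cat > k.py <<'E'
from h import *
s=env.read_state(); im=env.get_image('wrist'); print(s['t'],s['tool_pos']*1000,s['force'])
hsv=cv2.cvtColor(im,cv2.COLOR_RGB2HSV); m=cv2.inRange(hsv,(0,150,60),(8,255,255))|cv2.inRange(hsv,(172,150,60),(180,255,255))
n,l,st,c=cv2.connectedComponentsWithStats(m)
for k in range(1,n):
  if st[k,4]>150:
    p=ray('wrist',c[k],.06)*1000; print(st[k],p,np.degrees(np.arctan2(p[1]-94.3,p[0]-441.5)))
E
python3 k.py
```

```text
22.6333 [601.90705585  55.42395789  29.18934089] [2.86218969 7.9903544  1.27730146]
[ 218  238   40   70 2259] [599.38265623  60.03110348  60.        ] -12.246261065783854
```

>>> {"op": "arm_command", "data": {"plan": [[0.4, [0, -1, 0], 0], [0.4, [-1, -3, 0], 0], [0.4, [-1, -4, 0], 0], [0.4, [-1, -4, 0], 0]]}}

```text
t: 23.02
tool_pos: [0.6019, 0.0552, 0.0292]
tool_rot: [[0.973, -0.23, 0.001], [-0.23, -0.973, 0.007], [-0.0, -0.007, -1.0]]
force: [5.8, 17.2, 0.6]
gripper_width: 0.0254
grasp_force: 9.1
```

```bash
python3 k.py
```

```text
23.0167 [601.93136663  55.23490261  29.18927397] [ 5.83689531 17.22653627  0.5670317 ]
[ 217  238   39   70 2247] [599.44794467  59.91449663  60.        ] -12.281743125813465
```

The force rose to 17 N, well above the 4 N crest, with no further movement, so the bar is against its stop. I back off, open, lift and check.

>>> {"op": "arm_command", "data": {"plan": [[0.4, [1, 3, 0], 0], [0.4, [1, 6, 0], 0], [0.4, [1, 8, 0], 0], [0.2, [1, 9, 0], 0], [0.0, [1, 9, 0], 0], [-0.2, [1, 9, 0], 0], [-0.2, [1, 9, 0], 0]]}}

```text
t: 23.65
tool_pos: [0.6012, 0.0578, 0.0291]
tool_rot: [[0.972, -0.235, -0.0], [-0.235, -0.972, -0.0], [-0.0, 0.0, -1.0]]
force: [0.1, 0.6, -0.9]
gripper_width: 0.0515
grasp_force: 0.0
```

```bash
python3 k.py
```

```text
23.65 [601.17916754  57.83681777  29.14592001] [ 0.14126692  0.57314209 -0.87634994]
[ 224  235   38   70 2218] [599.43612283  59.99137262  60.        ] -12.256005045970086
```

>>> {"op": "arm_command", "data": {"plan": [[-0.2, [0, 0, 20], 0], [-0.2, [0, 0, 50], 0], [-0.2, [0, 0, 85], 0], [-0.2, [-30, 7, 115], 0], [-0.2, [-60, 14, 120], 0], [-0.2, [-70, 16, 120], 0], [-0.2, [-70, 16, 120], 0], [-0.2, [-70, 16, 120], 0]]}}

```text
t: 24.37
tool_pos: [0.5314, 0.0748, 0.1493]
tool_rot: [[0.972, -0.233, 0.0], [-0.233, -0.972, 0.001], [0.0, -0.001, -1.0]]
force: [-0.2, -0.4, 0.7]
gripper_width: 0.0511
grasp_force: 0.0
```

```bash
python3 k.py; python3 w.py white .016 600 60 w10; python3 w.py blue .020 568 66 w10;python3 w.py amber .020 535 73 w10; python3 -c "
from h import *
im=env.get_image('wrist')
# rod: grey pixels line across bar between tiles: bar centre at points along axis
hsv=cv2.cvtColor(im,cv2.COLOR_RGB2HSV)
for n,z in [('catch',.038),('keeper_hinge',.038),('keeper_knob',.058)]:
  for d in env.place_of('wrist',n)[:1]: print(n,d['confidence'],ray('wrist',d['location'],z)*1000)
for d in env.silhouettes('wrist','keeper')[:1]:
  c=max(cv2.findContours(d['pixels'].astype('uint8'),0,1)[0],key=cv2.contourArea)
  ys,xs=np.nonzero(d['pixels']); P=np.array([ray('wrist',(x,y),.038)[:2]*1000 for x,y in zip(xs,ys)],'float32')
  v=cv2.fitLine(P,cv2.DIST_HUBER,0,.01,.01).ravel(); print('bar',np.degrees(np.arctan2(v[1],v[0])),v,d['extent'])"
```

```text
24.3667 [531.42796624  74.78040533 149.28668933] [-0.23612659 -0.41786293  0.66847583]
[235  81  22  23 393] [601.19265808  59.3216288   60.        ] -12.35470070520182
tcp [532.1  74.5 149.1] yaw y -103.50936664514359
[(array([612.1,  69.4]), array([610. ,  69.2,  33. ,  12.5, -13.5]), np.int32(532)), (array([605.7,  44.6]), array([604.6,  45.1,  32.2,  13.6, -13.3]), np.int32(606))]
tcp [532.4  74.2 148.9] yaw y -103.529683585563
[(array([576. ,  76.7]), array([575.4,  76.6,  32. ,  10.7, -12.1]), np.int32(450)), (array([570.8,  52.8]), array([570.1,  52.9,  30.9,  15.7, -13.4]), np.int32(674))]
tcp [532.4  74.  148.8] yaw y -103.54077386229855
[(array([535.6,  86.4]), array([534.6,  86.9,  45.1,  10.9, -14.1]), np.int32(610)), (array([529.7,  62.5]), array([529.2,  62.4,  44.1,  15.7, -13.4]), np.int32(863))]
catch 0.6 [645.12341314  48.48908836  38.        ]
keeper_hinge 0.92 [440.29345171  99.23621613  38.        ]
keeper_knob 0.94 [601.85178999  60.30734195  58.        ]Traceback (most recent call last):
  File "<string>", line 10, in <module>
    ys,xs=np.nonzero(d['pixels']); P=np.array([ray('wrist',(x,y),.038)[:2]*1000 for x,y in zip(xs,ys)],'float32')
                                               ~~~^^^^^^^^^^^^^^^^^^^^
  File "h.py", line 4, in ray
    m=env.camera_model(cam); R=np.array(m["attitude"]); o=np.array(m["origin"])
ValueError: time passes only in moves, steps and waits
```

The knob stayed put after release, the bar lies along the middle of the tiles, and the tiles are where I left them. Handing in.

```bash
python3 -c "
from h import *
print(env.sign_off())"
```

```text
the job is handed in; nothing more can be done
None
```

The job is handed in: blue leans on white and amber on blue, each about 33–34 mm from the tile before it and in line, and the keeper bar is against its stop and stayed there when let go; the sign-off returned no verdict.

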